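# Hang the raking-light bar in its fork bracket

## Task

Set up the raking light for the parchment: pick up the long light bar and lower it into the grey fork bracket so that both of its end pins rest fully down at the bottom of the two open slots, with the bar level. Put it down in the slots rather than dropping it in from above, and leave the short light bar where it is.

Things in the scene. Friction and masses are not known exactly. Their poses are not given: they have to be found in the camera images.
- lamp: Long light bar, loose, 0.25-0.45 kg: aluminium housing, black end caps, white diffuser below, 36 mm wide (x) x 100 long (y) x 44 high, a round pin (diameter 10, length 40) from the middle of each end, 180 tip to tip. Origin: housing centre, on the pin axis, 22 above the underside; y along the pins; ends alike. Starts flat on the table, diffuser down. Grip across the 36 width at mid-length.
- fork: Grey fork bracket, fixed: base plate 90 (x) x 164 (y) x 10 mm, two cheeks 50 wide, 12 thick, at y = +/-68, 124 clear between. Each has a slot open on top: V mouth 36 wide at height 118, 14 wide at 92, straight to its floor at 75. Home, the pin axis is 80 above the table. Origin: centre of the underside, on the table; y through both slots, z up. Open between the cheeks down to the base.
- short_lamp: Short light bar of the same make, loose, not wanted: housing 36 (x) x 56 (y) x 44 mm, pins diameter 10, length 22, 100 tip to tip: too short for the bracket. Origin: housing centre; y along the pins. Lies on the table; leave it there.
Not all that is in view belongs to the job. What is shaped like the lamp but red or yellow is not meant. What is shaped like the fork but yellow is not meant.

How it is judged:
By the outcome, as a careful person would: the job done as asked, in the order asked, and still so for the second after the job is handed in, with the robot touching nothing.
It also fails if it takes over 38 s, if anything falls off the work surface, if the arm or the gripper's body presses on something with over 40 N, if the wrist force passes 120 N, or if a joint passes its speed limit or range.

## Robot

A 6-joint arm with a two-finger parallel gripper is mounted at the origin on the work surface. World frame = base frame: x ahead of the robot, y to its left, z up, the work surface at z = 0. Lengths are in m, angles in rad, forces in N, time in s.
With the tool pointing down it reaches from about 0.425 to 0.925 m from the base axis. Payload 12.5 kg.
Tool frame: the origin (TCP) lies on the mounting face of the last link; the fingertips stand 173 mm ahead of it and the grasp point (between the pads) lies 155 mm ahead of it; y points along the fingers, z is the direction in which the jaws open and shut, and the axes are right-handed (so a half turn about y gives the same grasp; the last joint's range is limited). The gripper opens to 85 mm and grips with 20 to 120 N. Pads are 22 mm wide; open, the fingers measure 114 mm over their backs; the gripper's body (76 mm by 85 mm) begins 54 mm behind the grasp point. The pads swing forward as they close: fully open they stand 13 mm farther back than shut.
Start: joints at [-1.386, 0.491, 1.559, -0, 1.092, -0.106], TCP at [0.179, -0.599, 0.405] pointing down, gripper open.
Joint ranges: [-3.1, 3.1], [-0.84, 2.19], [0.05, 2.79], [-1.13, 4.28], [0.06, 2.93], [-2.69, 2.69]. Speed limits (rad/s): [2.22, 2.22, 2.79, 3.14, 3.14, 3.14].

## Interface

Orientations are given as a rotation vector (axis times angle).
In Python, from station import read_state, camera, camera_params, finish_job, trace, spot_point gives the robot as it stands.
- The arm moves only by the tool move_arm, never from a script. Its argument "motion" is one flat list of numbers, 4 for each row, row after row: the shift along the world's x, y, z in m, then the turn about the world's z in rad. A call has 1 to 20 rows; each row is the pose to reach, as a shift and turn from the pose commanded when the call began; what a row does not reach only later rows make up. A row lasts 1/12 s, in which the tool goes at most 41.7 mm and 7.16 degrees, less where a joint would pass 70% of its speed; a pose out of reach is approached as far as the arm can. A call with a gripper value outside its range is refused whole. "gripper" is the opening, from -1 (shut) to 1 (fully open), set as the call begins (left out, the last holds). The fingers move at their own pace and stop on an object; "grip_force" is the grip in N (left out, the last holds). Time passes only in rows, so rows that repeat a pose let the fingers close. It gives the time, the measured TCP pose, the force and the opening at its end, in the units of the state.
- read_state(): the state, without advancing time (a new reading comes with each control period).
- camera(name): name is "side" or "top"; returns (picture, depth): 420x560x3 uint8, red, green, blue; 420x560 float32, m along the optical axis (not along the pixel's ray), 0 where there is no reading.
- camera_params(name): a dict with "intrinsics" (3x3 intrinsics, pixels), "D" ([k1, k2, p1, p2, k3] as OpenCV has them; the pictures are not rectified), "extrinsics" (4x4, takes a point from camera to world coordinates). Camera axes: x right, y down, z forward; pixel columns grow to the right and rows downward; lengths in m; the calibration is good to about 2 mm. A picture is of the moment at which its call begins. camera_params takes no time and is no camera call.
- finish_job(): hands the job in, once; it reports no verdict.
Trained networks look in the newest picture that a camera, given by its name, has taken for a name from the list of things; names that differ only in an ending like _2 or _b are one class to them, and where a whole thing is asked for, a point or a joint stands for the part that bears it (a point fixed in the world has none). Each returns a list of dicts, best first, with "p" (0 to 1); they miss things now and then, are a little off and sometimes report something else, mostly with a low value. They report only what shows in the picture. A call takes as long as a camera call. They do not tell look-alikes from the thing itself.
- trace(label, camera): "pixels" (420x560 bool, what is visible of it) and "rect" ([left, top, right, bottom] in pixels, round what is visible of it).
- spot_point(label, camera): "position" ([column, row] in pixels: a listed point, or the origin of a listed thing).
The state is a dict: "time": time; "joint_pos": joint angles; "qd": joint speeds; "joint_torque": joint torques, N m; "tcp_pos": TCP position; "ee_rot": TCP orientation; "force": force on the tool from outside, world axes, zero at the start; "wrist_torque": the same for the moment, N m; "opening": finger opening in m.
Only numpy, scipy, OpenCV 4.12 (cv2) and the standard library are available. Lean on these libraries where they do the work, as an engineer would, in place of code of your own. Each camera call takes 0.05 s, during which the arm holds its last target. There are 200 camera calls.

## Working session

There is one attempt and no reset: what is moved stays moved. The work goes in short steps, Python scripts to look and compute and a tool call to move; the robot and the scene stay as the last step left them, time stands still between calls to the robot, and variables do not carry over. Pictures are saved under pics/ and viewed, on a budget of 10 in all, crops included, one or two more only if the job needs it, and the job is handed in when it is done.

Besides the shell and the picture viewer there is one more tool, called after "Emit:" as a command line: name --argument value ..., lists and objects as JSON in quotes. move_arm: Moves the arm, as the interface text tells. Its arguments: {"type":"object","properties":{"motion":{"type":"array","items":{"type":"number"}},"gripper":{"type":"number"},"grip_force":{"type":"number"}},"required":["motion"]}

```bash
mkdir -p pics; cat > h.py <<'E'
import numpy as np, cv2
from station import *
def cloud(name,depth):
    P=camera_params(name);K=np.array(P['intrinsics']);D=np.array(P['D']);T=np.array(P['extrinsics'])
    v,u=np.mgrid[0:420,0:560]
    n=cv2.undistortPoints(np.stack([u,v],-1).reshape(-1,1,2).astype(np.float64),K,D).reshape(420,560,2)
    p=np.dstack([n[...,0]*depth,n[...,1]*depth,depth])
    return p@T[:3,:3].T+T[:3,3]
E
python3 - <<'E'
from h import *
out=[]
for c in ['top','side']:
    im,d=camera(c);np.savez(f'{c}0.npz',im=im,d=d)
    W=cloud(c,d)
    im=im[...,::-1].copy()
    cv2.imwrite(f'pics/{c}0.png',im)
    for l in ['lamp','fork','short_lamp']:
        for r in trace(l,c):
            m=r['pixels']&(d>0); p=W[m]
            print(c,l,round(r['p'],2),r['rect'],np.median(p,0).round(3),p.min(0).round(3),p.max(0).round(3))
    print(np.array(camera_params(c)['extrinsics']).round(2).tolist())
print(read_state())
E
```

```text
top lamp 0.82 [359.5, 238.8, 399.9, 291.7] [ 0.319 -0.392  0.043] [ 0.25  -0.447 -0.002] [ 0.389 -0.343  0.052]
top lamp 0.74 [434.6, 182.8, 455.9, 250.8] [ 0.464 -0.567  0.042] [ 0.382 -0.591 -0.002] [ 0.553 -0.55   0.056]
top fork 0.75 [199.3, 206.6, 262.1, 262.8] [0.402 0.009 0.011] [ 0.328 -0.076 -0.001] [0.478 0.099 0.124]
top fork 0.67 [205.8, 147.1, 270.8, 187.7] [0.589 0.002 0.011] [ 0.531 -0.085 -0.001] [0.656 0.084 0.123]
top short_lamp 0.56 [122.1, 190.4, 155.2, 208.6] [0.497 0.276 0.043] [ 0.475  0.235 -0.002] [0.52  0.328 0.052]
[[0.03, -1.0, 0.07, 0.37], [-1.0, -0.03, 0.02, -0.15], [-0.02, -0.07, -1.0, 1.51], [0.0, 0.0, 0.0, 1.0]]
side lamp 0.76 [322.6, 179.9, 344.7, 197.9] [ 0.343 -0.366  0.027] [ 0.317 -0.403 -0.006] [ 0.388 -0.337  0.048]
side lamp 0.71 [288.8, 180.9, 304.7, 213.8] [ 0.46  -0.272  0.041] [ 0.433 -0.423 -0.004] [ 0.51  -0.217  0.051]
side fork 0.96 [202.3, 205.5, 238.9, 268.9] [0.586 0.018 0.027] [ 0.531 -0.198 -0.005] [0.692 0.093 0.119]
side fork 0.79 [264.0, 219.2, 308.7, 291.0] [0.41  0.023 0.026] [ 0.327 -0.193 -0.005] [0.479 0.098 0.121]
side sh
[... 157 characters left out ...]
.0], [-0.0, -0.8, -0.6, 0.94], [0.0, 0.0, 0.0, 1.0]]
{'time': 0.4, 'joint_pos': array([-1.38559428e+00,  4.90982193e-01,  1.55897655e+00,  2.74241507e-05,
        1.09168637e+00, -1.05579426e-01]), 'qd': array([ 0.00061242, -0.00076695,  0.00060213,  0.00199512, -0.00187044,
       -0.00072262]), 'joint_torque': array([-1.42558645e-03, -6.17705798e+01, -2.61589283e+01, -7.47433432e-05,
        1.07966771e-03, -3.15918521e-05]), 'tcp_pos': array([ 0.17922313, -0.59874654,  0.40464946]), 'ee_rot': array([-0.3023677 ,  2.06532099, -2.06520956]), 'force': array([ 0.2980868 , -0.86278618,  0.25179104]), 'wrist_torque': array([ 0.00890885,  0.02072618, -0.00802039]), 'opening': 0.0854306709727412}
```

View pics/top0.png

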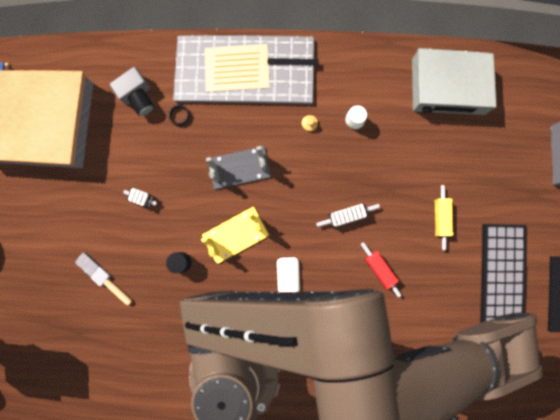

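View pics/side0.png

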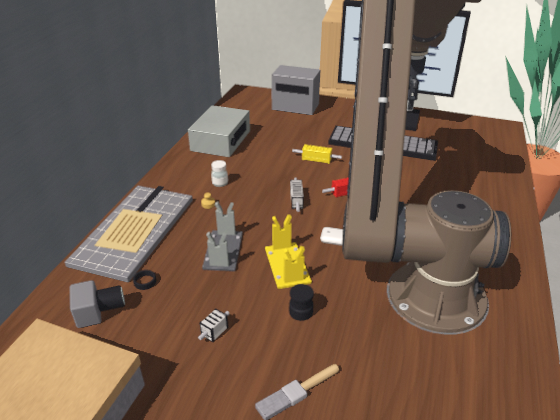

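The top view shows the grey long lamp at about (348,215), tilted a little. The grey fork is at (238,168), the yellow fork at (235,235), red and yellow lamps at (381,270) and (444,217), and the short lamp at (141,198). Next I measure the lamp and fork poses from depth.

```bash
python3 - <<'E'
from h import *
def ax(p):
    c,(w,h),a=cv2.minAreaRect(p[:,:2].astype(np.float32)*1000);b=cv2.boxPoints((c,(w,h),a))
    e=max((b[1]-b[0],b[2]-b[1]),key=np.linalg.norm); e=e*np.sign(e[1])
    return np.round(c,1),round(w),round(h),'yaw(y axis) deg',round(np.degrees(np.arctan2(-e[0],e[1])),2)
for c in ['top','side']:
    f=np.load(c+'0.npz');d=f['d'];W=cloud(c,d);ok=d>0
    x,y,z=W[...,0],W[...,1],W[...,2]
    L=ok&(abs(x-.46)<.06)&(abs(y+.31)<.13)&(x>.40)
    for n,m in [('house',L&(z>.036)&(z<.06)),('all',L&(z>.012)&(z<.06))]:
        print(c,n,m.sum(),ax(W[m]),np.median(z[m]).round(4),W[m].mean(0).round(4))
    F=ok&(abs(x-.59)<.09)&(abs(y)<.12)
    for n,m in [('cheeks',F&(z>.08)&(z<.13)),('base',F&(z>.006)&(z<.016)),('all',F&(z>.006)&(z<.13))]:
        print(c,n,m.sum(),ax(W[m]),np.median(z[m]).round(4),W[m].mean(0).round(4))
    m=F&(z>.1);
    for s in (1,-1):
        q=W[m&(y*s>0)]; print('cheek',s,len(q),q.mean(0).round(4),q.min(0).round(3),q.max(0).round(3))
im=np.load('top0.npz')['im'][...,::-1]
a=cv2.resize(im[135:200,190:285],(760,520),interpolation=2)
cv2.imwrite('pics/c1.png',a)
E
```

```text
top house 490 (array([ 465. , -302.1]), 37, 101, 'yaw(y axis) deg', np.float32(18.37)) 0.0444 [ 0.4651 -0.3021  0.0445]
top all 612 (array([ 465.3, -303.2]), 37, 182, 'yaw(y axis) deg', np.float32(18.34)) 0.0435 [ 0.4646 -0.3012  0.0408]
top cheeks 178 (array([593.6,   4.3]), 52, 147, 'yaw(y axis) deg', np.float32(13.98)) 0.107 [0.5916 0.0061 0.1047]
top base 1501 (array([589.9,  -0.6]), 179, 238, 'yaw(y axis) deg', np.float32(0.19)) 0.0103 [ 5.915e-01 -5.000e-04  1.040e-02]
top all 1873 (array([589.9,  -0.6]), 179, 238, 'yaw(y axis) deg', np.float32(0.19)) 0.0113 [0.5908 0.0016 0.0223]
cheek 1 58 [0.5773 0.0688 0.1126] [0.552 0.057 0.101] [0.6   0.081 0.123]
cheek -1 54 [ 0.6117 -0.0607  0.1132] [ 0.586 -0.073  0.101] [ 0.635 -0.051  0.122]
side house 225 (array([ 466.3, -303.7]), 36, 111, 'yaw(y axis) deg', np.float32(18.02)) 0.0429 [ 0.4648 -0.299   0.0428]
side all 333 (array([ 466.8, -305. ]), 36, 183, 'yaw(y axis) deg', np.float32(18.02)) 0.0414 [ 0.4609 -0.2864  0.0369]
side cheeks 294 (array([593.6,   4.2]), 51, 156, 'yaw(y axis) deg', np.float32(13.97)) 0.0938 [0.5905 0.0132 0.0972]
side base 630 (array([601.8,  16.8]), 114, 180, 'yaw(y axis) deg', np.float32(13.22)) 0.0094 [0.5811 0.0091 0.0096]
side all 1587 (array([601.8,  16.8]), 114, 180, 'yaw(y axis) deg', np.float32(13.22)) 0.0317 [0.5867 0.01   0.042 ]
cheek 1 63 [0.577  0.0722 0.1104] [0.552 0.06  0.1  ] [0.6   0.081 0.119]
cheek -1 52 [ 0.6094 -0.0593  0.1096] [ 0.586 -0.074  0.1  ] [ 0.631 -0.049  0.12 ]
```

View pics/c1.png

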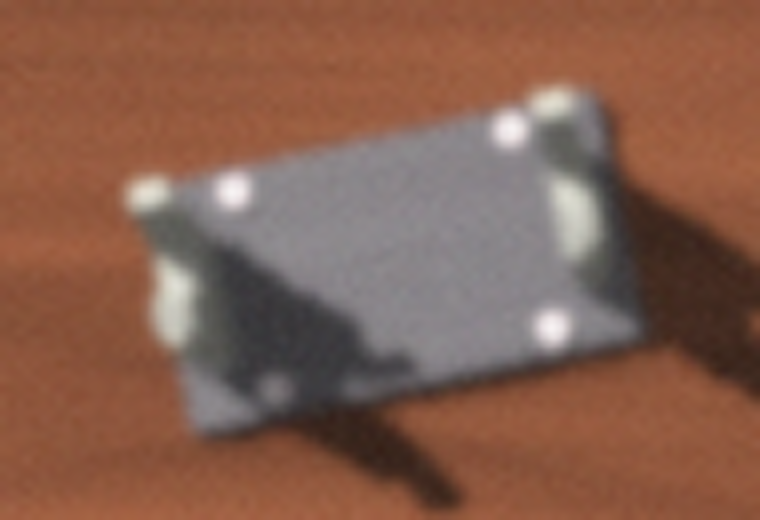

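```bash
python3 - <<'E'
from h import *
from scipy.spatial.transform import Rotation as R
s=read_state();M=R.from_rotvec(s['ee_rot']).as_matrix();print(M.round(3), np.degrees(np.arctan2(M[1,2],M[0,2])))
E
```

```text
[[-0.958  0.     0.287]
 [-0.287  0.    -0.958]
 [-0.    -1.    -0.   ]] -73.34017326595962
```

Emit:
move_arm --motion '[0.01, 0.01, 0, 0.06, 0.03, 0.03, 0, 0.17, 0.052, 0.054, 0, 0.29, 0.074, 0.077, 0, 0.41, 0.097, 0.1, 0, 0.53, 0.12, 0.124, -0.01, 0.65, 0.142, 0.147, -0.02, 0.77, 0.164, 0.17, -0.035, 0.89, 0.186, 0.193, -0.05, 1.01, 0.208, 0.216, -0.065, 1.13, 0.23, 0.238, -0.08, 1.25, 0.25, 0.259, -0.09, 1.37, 0.268, 0.277, -0.1, 1.48, 0.28, 0.29, -0.105, 1.56, 0.286, 0.296, -0.105, 1.6, 0.286, 0.296, -0.105, 1.6, 0.286, 0.296, -0.105, 1.6]' --gripper 1

```text
time: 1.82
tcp_pos: [0.4652, -0.303, 0.3001]
ee_rot: [-1.343, 0.971, -0.972]
force: [-0.0, -0.2, 0.3]
opening: 0.0851
```

```bash
python3 - <<'E'
from h import *
from scipy.spatial.transform import Rotation as R
s=read_state();M=R.from_rotvec(s['ee_rot']).as_matrix();print(s['time'],s['tcp_pos'],np.degrees(np.arctan2(M[1,2],M[0,2])),s['joint_pos'])
im,d=camera('side');cv2.imwrite('pics/s1.png',cv2.resize(im[90:260,180:420,::-1],(720,510),interpolation=2))
E
```

```text
1.8167 [ 0.46516042 -0.30300287  0.30011826] 18.24355321086426 [-6.96334231e-01  5.23539649e-01  1.83993598e+00 -8.71897046e-05
  7.77509735e-01 -1.01468211e+00]
```

View pics/s1.png

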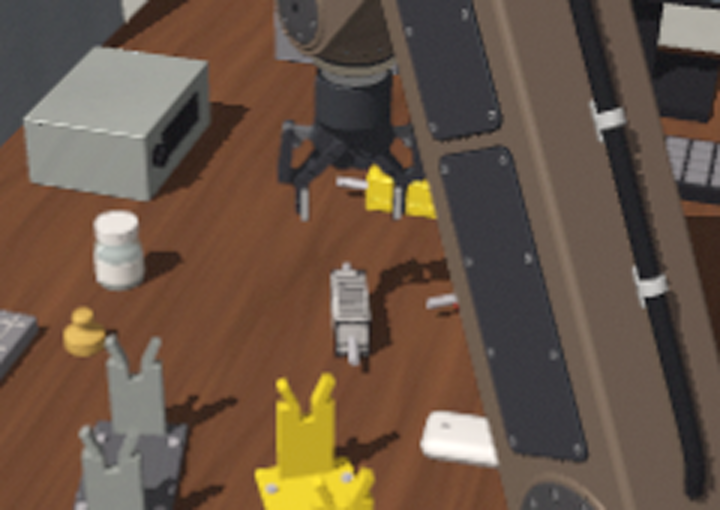

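The open jaws stand over the lamp (crop about (350,310)), across its width, and the lamp has not moved. I'll descend and grip.

Emit:
move_arm --motion '[0, 0.0005, -0.015, 0, 0, 0.0005, -0.035, 0, 0, 0.0005, -0.055, 0, 0, 0.0005, -0.075, 0, 0, 0.0005, -0.092, 0, 0, 0.0005, -0.105, 0, 0, 0.0005, -0.114, 0, 0, 0.0005, -0.118, 0, 0, 0.0005, -0.118, 0, 0, 0.0005, -0.118, 0]'

```text
time: 2.7
tcp_pos: [0.4651, -0.3027, 0.1823]
ee_rot: [-1.343, 0.97, -0.972]
force: [-0.3, 0.1, 0.4]
opening: 0.0856
```

Emit:
move_arm --motion '[0, 0, 0, 0, 0, 0, 0, 0, 0, 0, 0, 0, 0, 0, 0, 0, 0, 0, 0, 0, 0, 0, 0, 0, 0, 0, 0, 0, 0, 0, 0, 0, 0, 0, 0, 0, 0, 0, 0, 0, 0, 0, 0, 0, 0, 0, 0, 0]' --gripper -1 --grip_force 60

```text
time: 3.7
tcp_pos: [0.4652, -0.3022, 0.1823]
ee_rot: [-1.344, 0.97, -0.971]
force: [-1.8, -0.1, 5.7]
opening: 0.0353
```

Emit:
move_arm --motion '[0, 0, 0.005, 0, 0, 0, 0.015, 0, 0, 0, 0.03, 0, 0, 0, 0.05, 0, 0, 0, 0.072, 0, 0, 0, 0.095, 0, 0, 0, 0.117, 0, 0, 0, 0.135, 0, 0, 0, 0.145, 0, 0, 0, 0.15, 0, 0, 0, 0.15, 0]'

```text
time: 4.62
tcp_pos: [0.4651, -0.3021, 0.3325]
ee_rot: [-1.344, 0.969, -0.971]
force: [-0.6, 0.1, -4.5]
opening: 0.0356
```

Emit:
move_arm --motion '[0.002, 0.005, 0, 0, 0.007, 0.016, 0, -0.005, 0.013, 0.032, 0, -0.01, 0.021, 0.051, 0, -0.015, 0.03, 0.072, 0, -0.02, 0.04, 0.095, 0, -0.025, 0.05, 0.119, 0, -0.03, 0.06, 0.143, 0, -0.035, 0.07, 0.167, 0, -0.04, 0.08, 0.191, 0, -0.045, 0.09, 0.215, 0, -0.05, 0.1, 0.239, 0, -0.055, 0.109, 0.26, 0, -0.06, 0.116, 0.277, 0, -0.065, 0.122, 0.291, 0, -0.07, 0.126, 0.3, 0, -0.0755, 0.128, 0.305, 0, -0.0755, 0.1285, 0.3065, 0, -0.0755, 0.1285, 0.3065, 0, -0.0755, 0.1285, 0.3065, 0, -0.0755]'

```text
time: 6.28
tcp_pos: [0.5935, 0.0037, 0.3315]
ee_rot: [-1.315, 1.028, -1.027]
force: [0.2, 0.3, -3.6]
opening: 0.0354
```

```bash
python3 - <<'E'
from h import *
from scipy.spatial.transform import Rotation as R
s=read_state();M=R.from_rotvec(s['ee_rot']).as_matrix();print(s['time'],s['tcp_pos'],np.degrees(np.arctan2(M[1,2],M[0,2])),s['force'],s['wrist_torque'])
a=[]
for c,(r0,c0) in {'top':(120,190),'side':(150,160)}.items():
    im,d=camera(c);np.savez(f'{c}2.npz',im=im,d=d);W=cloud(c,d)
    a.append(cv2.resize(im[r0:r0+110,c0:c0+110,::-1],(400,400),interpolation=2))
    x,y,z=W[...,0],W[...,1],W[...,2]
    u=np.array([-np.sin(np.radians(14)),np.cos(np.radians(14))]);v=np.array([u[1],-u[0]])
    q=(W[...,:2]-[.5935,.0043]);al=q@u;ac=q@v
    for s_ in(1,-1):
        m=(d>0)&(al*s_>.058)&(al*s_<.10)&(abs(ac)<.03)&(z>.125)&(z<.2)
        if m.sum()>3: print(c,s_,m.sum(),'along',al[m].min().round(4),al[m].max().round(4),'across',ac[m].mean().round(4),ac[m].min().round(4),ac[m].max().round(4),'z',np.percentile(z[m],[5,50,95]).round(4))
    for s_ in(1,-1):
        m=(d>0)&(al*s_>.055)&(al*s_<.085)&(abs(ac)<.04)&(z>.085)&(z<.125)
        if m.sum()>3: print(c,'cheek',s_,m.sum(),'al',al[m].min().round(4),al[m].max().round(4),'across',ac[m].min().round(4),ac[m].max().round(4))
cv2.imwrite('pics/s2.png',np.hstack(a))
E
```

```text
6.2833 [0.5935185  0.00365926 0.33149663] 13.983138321109768 [ 0.1810795   0.34750635 -3.6452378 ] [ 0.02077798  0.06093753 -0.00125267]
top -1 51 along -0.09 -0.0585 across 0.002 -0.0028 0.0076 z [0.1719 0.1759 0.1798]
top cheek -1 59 al -0.0733 -0.0615 across -0.026 0.0245
side 1 27 along 0.0585 0.0918 across 0.0006 -0.0021 0.004 z [0.1679 0.1746 0.1774]
side cheek 1 135 al 0.0594 0.0801 across -0.0257 0.0228
side cheek -1 53 al -0.0755 -0.0577 across -0.0261 -0.0088
```

View pics/s2.png

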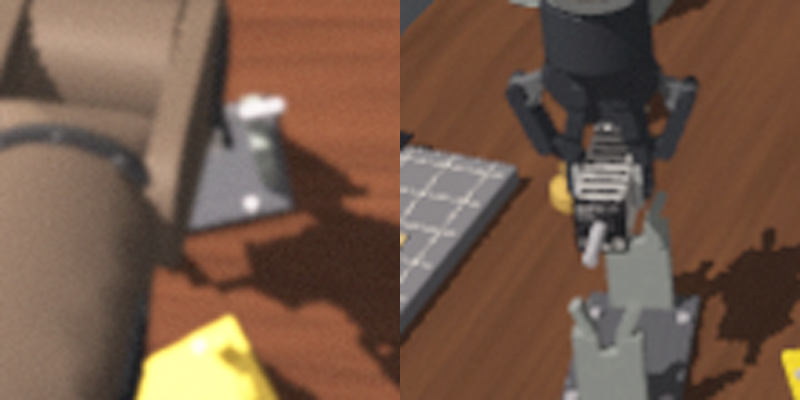

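The pins stand above the slots, level to about 1 mm, and 2 mm or so to the +x side. I'll correct by 1.5 mm, lower into the V mouths, and look again.

Emit:
move_arm --motion '[-0.0005, 0, -0.005, 0, -0.0015, -0.0004, -0.015, 0, -0.0015, -0.0004, -0.027, 0, -0.0015, -0.0004, -0.038, 0, -0.0015, -0.0004, -0.047, 0, -0.0015, -0.0004, -0.054, 0, -0.0015, -0.0004, -0.059, 0, -0.0015, -0.0004, -0.061, 0, -0.0015, -0.0004, -0.061, 0, -0.0015, -0.0004, -0.061, 0]'

```text
time: 7.22
tcp_pos: [0.5923, 0.0039, 0.271]
ee_rot: [-1.315, 1.027, -1.027]
force: [-0.0, 0.1, -4.3]
opening: 0.0353
```

```bash
cat > look.py <<'E'
from h import *
import sys
s=read_state();print(s['time'],s['tcp_pos'],s['force'],s['wrist_torque'])
u=np.array([-np.sin(np.radians(14)),np.cos(np.radians(14))]);v=np.array([u[1],-u[0]])
a=[]
for c,(r0,c0) in {'top':(135,225),'side':(190,190)}.items():
    im,d=camera(c);W=cloud(c,d);z=W[...,2]
    a.append(cv2.resize(im[r0:r0+80,c0:c0+60,::-1],(390,520),interpolation=2))
    q=(W[...,:2]-[.5935,.0043]);al=q@u;ac=q@v
    for s_ in(1,-1):
        m=(d>0)&(al*s_>.077)&(al*s_<.093)&(abs(ac)<.012)&(z>.06)&(z<.2)
        if m.sum()>3: print(c,'tip',s_,m.sum(),'al',al[m].min().round(4),al[m].max().round(4),'across',ac[m].mean().round(4),'z',np.percentile(z[m],[5,50,95]).round(4))
cv2.imwrite(sys.argv[1],np.hstack(a))
E
python3 look.py pics/s3.png
```

```text
7.2167 [0.59233866 0.0038507  0.27095752] [-0.0413815   0.14353492 -4.34968269] [ 0.03366848 -0.00912891 -0.03416154]
top tip -1 18 al -0.0895 -0.0772 across 0.0014 z [0.1094 0.1137 0.1174]
side tip 1 16 al 0.0777 0.0897 across 0.0001 z [0.103  0.1113 0.1163]
```

View pics/s3.png

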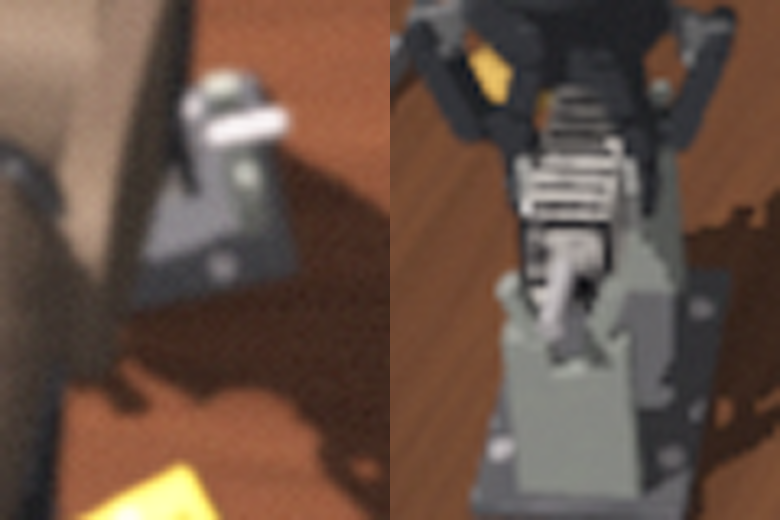

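Both views show the pins in the mouths but about 2–3 mm to the +x side of the slot middle. I'll correct by 2 mm and lower slowly, watching the force.

Emit:
move_arm --motion '[-0.001, -0.0003, 0, 0, -0.002, -0.0005, -0.002, 0, -0.002, -0.0005, -0.005, 0, -0.002, -0.0005, -0.008, 0, -0.002, -0.0005, -0.011, 0, -0.002, -0.0005, -0.014, 0, -0.002, -0.0005, -0.016, 0, -0.002, -0.0005, -0.016, 0]'

```text
time: 7.98
tcp_pos: [0.5902, 0.0034, 0.2541]
ee_rot: [-1.315, 1.028, -1.027]
force: [0.2, -0.7, -5.3]
opening: 0.035
```

```bash
python3 look.py pics/s4.png
```

```text
7.9833 [0.59015856 0.0033651  0.25410322] [ 0.19878933 -0.66187932 -5.29680084] [-0.00629619  0.02599768  0.01597366]
top tip -1 18 al -0.0888 -0.0774 across -0.001 z [0.092  0.0977 0.1027]
side tip 1 18 al 0.077 0.0915 across -0.0034 z [0.0852 0.0955 0.0986]
```

View pics/s4.png

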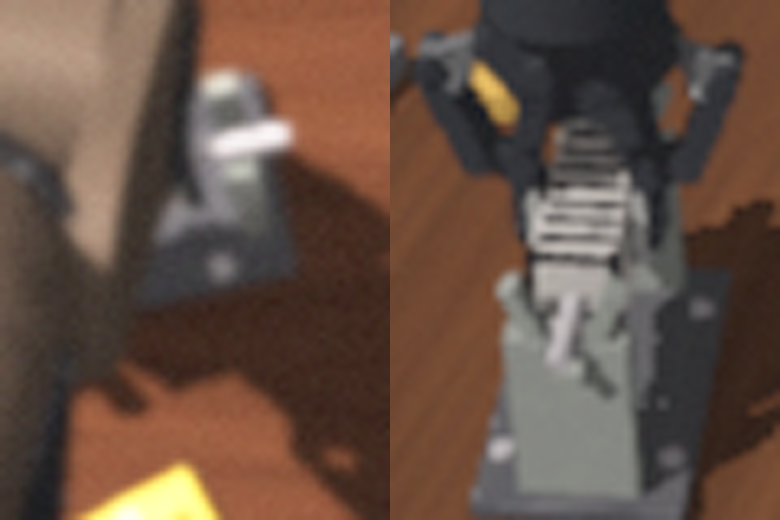

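No contact force. The pins are at the slot entrance and centred (side crop (562,330), top crop (250,137)). I'll continue slowly.

Emit:
move_arm --motion '[0, 0, -0.001, 0, 0, 0, -0.0025, 0, 0, 0, -0.004, 0, 0, 0, -0.0055, 0, 0, 0, -0.007, 0, 0, 0, -0.0085, 0, 0, 0, -0.01, 0, 0, 0, -0.011, 0, 0, 0, -0.012, 0, 0, 0, -0.012, 0]'

```text
time: 8.92
tcp_pos: [0.5902, 0.0033, 0.2425]
ee_rot: [-1.315, 1.027, -1.027]
force: [-0.6, -0.2, -4.5]
opening: 0.0353
```

Emit:
move_arm --motion '[0, 0, -0.0005, 0, 0, 0, -0.001, 0, 0, 0, -0.0015, 0, 0, 0, -0.002, 0, 0, 0, -0.002, 0]'

```text
time: 9.33
tcp_pos: [0.5902, 0.0034, 0.2407]
ee_rot: [-1.315, 1.027, -1.027]
force: [-0.9, -0.1, -4.2]
opening: 0.0352
```

Emit:
move_arm --motion '[0, 0, -0.0003, 0, 0, 0, -0.0006, 0, 0, 0, -0.0009, 0, 0, 0, -0.0009, 0]'

```text
time: 9.67
tcp_pos: [0.5902, 0.0034, 0.2402]
ee_rot: [-1.315, 1.027, -1.027]
force: [-2.3, 0.5, 1.9]
opening: 0.0354
```

Emit:
move_arm --motion '[0, 0, -0.0003, 0, 0, 0, -0.0003, 0]'

```text
time: 9.83
tcp_pos: [0.5902, 0.0034, 0.2401]
ee_rot: [-1.315, 1.027, -1.028]
force: [-3.2, -0.9, 5.6]
opening: 0.0353
```

```bash
python3 look.py pics/s5.png
```

```text
9.8333 [0.59020016 0.00336574 0.24011922] [-3.15363342 -0.94612219  5.58200024] [ 0.03757841  0.48212795 -0.03383191]
top tip -1 18 al -0.0896 -0.0772 across -0.0007 z [0.0787 0.0842 0.0872]
side tip 1 16 al 0.0782 0.0905 across -0.0028 z [0.0769 0.0806 0.0855]
```

View pics/s5.png

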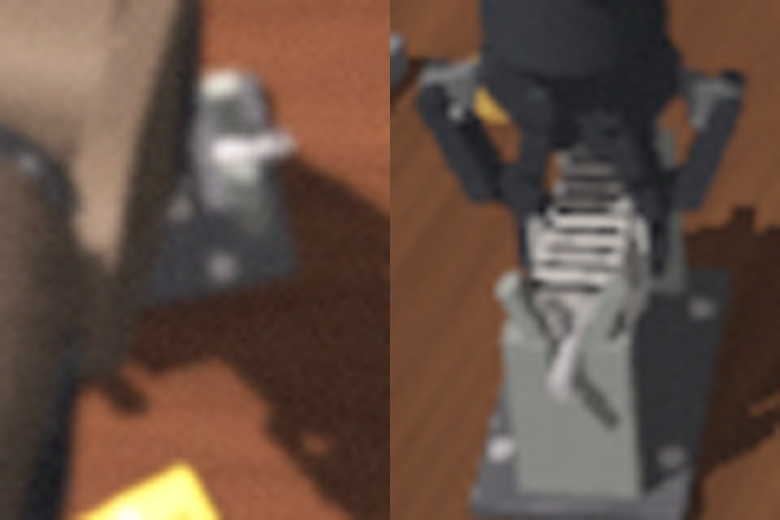

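Both pins are at floor height and the force has reversed, so the lamp is resting. I'll relieve the small sideways load, then release.

Emit:
move_arm --motion '[-0.0005, 0, 0.0002, 0, -0.0007, 0, 0.0002, 0, -0.0007, 0, 0.0002, 0]'

```text
time: 10.18
tcp_pos: [0.5899, 0.0033, 0.2402]
ee_rot: [-1.314, 1.026, -1.028]
force: [1.2, 0.2, 3.6]
opening: 0.0351
```

Emit:
move_arm --motion '[0, 0, 0, 0, 0, 0, 0, 0, 0, 0, 0, 0, 0, 0, 0, 0, 0, 0, 0, 0, 0, 0, 0, 0, 0, 0, 0, 0, 0, 0, 0, 0, 0, 0, 0, 0, 0, 0, 0, 0]' --gripper 1

```text
time: 11.02
tcp_pos: [0.5895, 0.0034, 0.2397]
ee_rot: [-1.315, 1.027, -1.027]
force: [-0.2, -0.1, 0.1]
opening: 0.0855
```

Emit:
move_arm --motion '[0, 0, 0.004, 0, 0, 0, 0.012, 0, 0, 0, 0.025, 0, 0, 0, 0.04, 0, 0, 0, 0.06, 0, 0, 0, 0.08, 0, 0, 0, 0.1, 0, 0, 0, 0.12, 0, -0.02, -0.02, 0.14, 0, -0.04, -0.05, 0.15, 0, -0.05, -0.08, 0.15, 0, -0.06, -0.11, 0.15, 0, -0.06, -0.14, 0.15, 0, -0.06, -0.17, 0.15, 0, -0.06, -0.2, 0.15, 0, -0.06, -0.22, 0.15, 0, -0.06, -0.23, 0.15, 0, -0.06, -0.23, 0.15, 0]'

```text
time: 12.52
tcp_pos: [0.5293, -0.2281, 0.3901]
ee_rot: [-1.314, 1.028, -1.029]
force: [0.4, 0.1, -1.0]
opening: 0.0857
```

```bash
python3 look.py pics/s6.png; python3 - <<'E'
from h import *
u=np.array([-np.sin(np.radians(14)),np.cos(np.radians(14))])
for c in('top','side'):
    im,d=camera(c);W=cloud(c,d);q=W[...,:2]-[.5935,.0043];al=q@u;ac=q@[u[1],-u[0]];z=W[...,2]
    m=(d>0)&(abs(al)<.045)&(abs(ac)<.014)&(z>.09)&(z<.13)
    A=np.c_[al[m],ac[m],np.ones(m.sum())];print(c,m.sum(),'housing top slopes(along,across),z',np.linalg.lstsq(A,z[m],rcond=None)[0].round(4))
E
```

```text
12.5167 [ 0.52928464 -0.22808457  0.39013173] [ 0.4169568   0.13188044 -1.04541634] [ 0.00624142  0.01738294 -0.01436576]
top tip 1 13 al 0.078 0.0882 across -0.0017 z [0.0793 0.0844 0.089 ]
top tip -1 18 al -0.0896 -0.0771 across -0.0007 z [0.0795 0.0837 0.0885]
side tip 1 19 al 0.0771 0.0914 across -0.0025 z [0.0737 0.0802 0.0852]
side tip -1 8 al -0.087 -0.0792 across -0.001 z [0.0819 0.0838 0.0868]
top 348 housing top slopes(along,across),z [-0.0039 -0.0131  0.1028]
side 210 housing top slopes(along,across),z [-0.0013 -0.0143  0.1016]
```

View pics/s6.png

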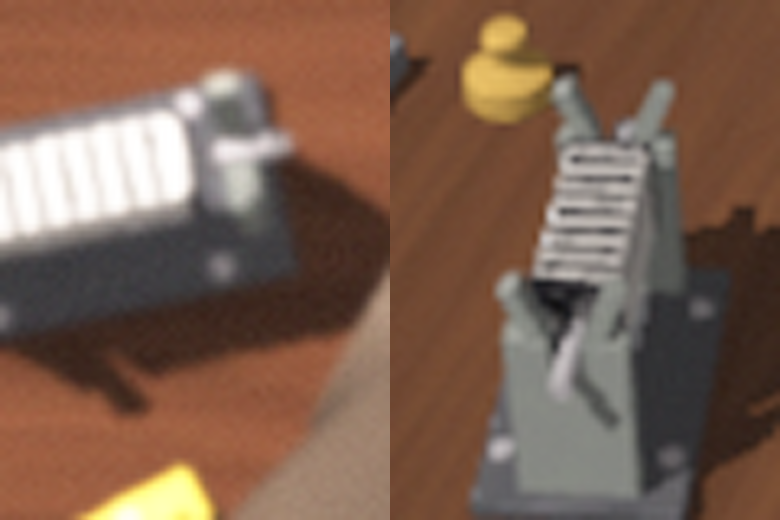

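The lamp is seated: both pins are down in the slots, the housing top is at z of about 0.102, and it is level to under 1°. The gripper is clear, so I'm handing in.

```bash
python3 -c "
from station import *
print(finish_job())"
```

```text
the job is handed in; nothing more can be done
None
```

The long light bar is in the grey fork bracket with both pins at the bottom of the slots, and I handed the job in at about 12.7 s.

I gripped the bar across its width, carried it over the fork and corrected about 3.5 mm sideways in two steps. I then lowered it until the contact force showed it was resting, released it and backed away.

**Last checks:**
- **Seating:** the tops of the pins measured 0.080–0.084 m. With the axis home at 0.080 m they should be at about 0.085 m, so this agrees within camera accuracy. The housing top read 0.102–0.103 m, where 0.102 m is expected.
- **Level:** the tilt along the bar was under 0.3°, and about 0.8° across it.
- **Gripper:** clear of the bar and the fork, with contact force near zero.
- **Short light bar:** I never went near it, but I did not measure it again at the end.

No check failed. The two cameras differed by 1–4 mm on the pin positions, and the arm's own height reading at contact (pin axis about 0.080 m) agreed with a seated bar.

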